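Unclip and open the thread tote

TASK

Open the clip-lid thread tote: flip both black end clips outwards until they snap open, then lift the lid off by its handle and lay it flat, handle up, on the middle of the white board beside the tote; set it down rather than drop it. Leave both clips open and leave the hoop, the thread cone and the small box where they are.

Things in the scene. Friction and masses are not known exactly. Their poses are not given: they have to be found in the camera images.
- tote: Heavy cream open-topped storage tote, fixed to the table, 150 (x) x 200 (y) x 110 mm high, thread cones inside. Origin at the centre of its underside, z up; y is its long way, and the two clips are on its +y and -y end walls.
- clip_a (a joint): Black clip on the tote's +y end, rad: 0 closed (upright), 1.1 fully open (leaning outwards). Hinged along the tote's x at y = 108, z = 62 mm (tote frame). An over-centre spring holds it shut (at most 5 N at the tab to flip it); past 0.5 rad (tab pushed about 40 mm outwards) it snaps open by itself and stays open. When closed, its lip hooks over the lid's edge.
- clip_b (a joint): The same clip mirrored on the tote's -y end (hinge at y = -108 mm): 0 closed, 1.1 fully open, leaning outwards to the tote's -y.
- clip_a_tab (a point): Inner face of clip_a's tab, at mid-width: the part that stands up above the lid's edge. The plate is 50 mm wide (along the tote's x), 5 mm thick. Closed, this point is at y = 107, z = 140 mm in the tote frame; the plate goes on 15 mm above it; the lip (10 mm long inwards) has its top 16 mm below it, the lid's top face lies 22 mm below it. z runs up the plate, y outwards.
- clip_b_tab (a point): The same point on clip_b, at y = -107, z = 140 mm in the tote frame when closed; z runs up the plate, y outwards.
- lid_grip (a point): Centre of the grey lid's handle, a bar 14 mm wide, 14 high, 96 long (along y, the lid's long way), 30 mm above the lid's top face. Axes at the start parallel to the tote's, point 148 mm above the tote's underside. Lid 158 (x) x 208 (y) mm, 0.25 kg: 8 mm plate, below it an 8 mm rim sitting loosely in the tote's mouth. Its lowest edge is 46 mm below this point.
- board_top (a point): Centre of the top face of the low white board fixed on the table beside the tote, 210 (x) x 270 (y) x 12 mm; z up. The lid is laid here; lid_grip is then 46 mm above this point.
- hoop_center (a point): Bystander: cream embroidery hoop lying on the table, 140 mm across and 12 mm high with two flat arms, 207 mm over the arms; point at its centre.
- cone_center (a point): Bystander: red thread cone standing on the table, 64 mm across its foot, 100 mm high; point half-way up.
- small_box_center (a point): Bystander: small cream box with grey lid and grip but no clips, 96 x 96 x 83 mm; point half-way up.

How it is judged (in metres and radians):
On the way, in this order (a step that is already met when the one before it is completed fails the run):
1. both clips are flipped open (value of joint each of clip_a, clip_b above 0.85 rad), for 0.2 s.
2. the lid is lifted clear of the tote (z of lid_grip in the frame of tote above 0.18 m), for 0.1 s.
At the end, for the whole second after the job is handed in: The lid lies flat (within 7 degrees) and still, handle up, on the white board, its centre within 35 mm of the board's centre, and both clips are still open (beyond 0.85 rad) (all of step 1 and horizontal distance between lid_grip and board_top below 0.035 m and z of lid_grip in the frame of board_top between 0.04 and 0.052 m and angle between lid_grip's own z axis and vertical below 0.12 rad and linear speed of lid below 0.02 m/s); the robot touches nothing.
It fails at once if the lid is forced up (more than 20 mm) while a clip is still on (z of lid_grip in the frame of tote above 0.168 m and value of joint any of clip_a, clip_b below 0.5 rad).
It fails at once if the lid is let go more than 30 mm above its place on the board (horizontal distance between lid_grip and tote above 0.15 m and z of lid_grip in the frame of board_top above 0.076 m and contact force between each of the fingers, the arm and lid below 0.05 N).
It fails at once if the hoop is shoved out of its place (more than 30 mm) or tipped over (distance of hoop_center from where it was at the start of the episode above 0.03 m or angle between hoop_center's own z axis and vertical above 0.5 rad).
It fails at once if the thread cone is shoved out of its place (more than 30 mm) or tipped over (distance of cone_center from where it was at the start of the episode above 0.03 m or angle between cone_center's own z axis and vertical above 0.5 rad).
It fails at once if the small box is shoved out of its place (more than 30 mm) or tipped over (distance of small_box_center from where it was at the start of the episode above 0.03 m or angle between small_box_center's own z axis and vertical above 0.5 rad).
It also fails if it takes over 51 s, if anything falls off the work surface, if the arm or the gripper's body presses on something with over 40 N, if the wrist force passes 120 N, or if a joint passes its speed limit or range.

ROBOT

A 7-joint arm with a two-finger parallel gripper is mounted at the origin on the work surface. World frame = base frame: x ahead of the robot, y to its left, z up, the work surface at z = 0. Lengths are in mm, angles in degrees, forces in N, time in s.
With the tool pointing down it reaches from about 425 to 925 mm from the base axis. Payload 6.8 kg.
Tool frame: the origin (TCP) lies at the very end of the fingers, on their centre line; the grasp point (between the pads) lies 19 mm behind it (tcp_to_grasp is the distance from the TCP to the grasp point, in mm); y points along the fingers, x is the direction in which the jaws open and shut, and the axes are right-handed (so a half turn about y gives the same grasp; the last joint's range is limited). The gripper opens to 85 mm and grips with 20 to 120 N. Pads are 22 mm wide; open, the fingers measure 114 mm over their backs; the gripper's body (76 mm by 85 mm) begins 54 mm behind the grasp point. The pads swing forward as they close: fully open they stand 13 mm farther back than shut.
Start: joints at [-71.11, 27.33, 1.283, 89.118, -0.659, 63.558, -4.761], TCP at [286.164, 611.357, 231.308] pointing down, gripper open.
Joint ranges: [-169.35, 169.35], [-19.33, 120.38], [-80.79, 83.38], [13.8, 139.57], [-78.32, 258.32], [9.67, 109.79], [-169.56, 169.56]. Speed limits (degrees/s): [136.94, 136.94, 180, 180, 180, 180, 180].

INTERFACE

Orientations are given as a 3x3 rotation matrix whose columns are the frame's x, y, z axes.
In Python, from plant import get_state, read_camera, camera_info, hand_in, look_for, place_of, tcp_to_grasp gives the robot as it stands.
- The arm moves only by the tool jog_arm, never from a script. Its argument "targets" is a list that holds one entry, the list of rows, each a list of 6 numbers: the shift along the tool's x, y, z in cm, then the turn, a rotation vector about the tool's x, y, z in degrees. In form: [[[x, y, z, ax, ay, az], ...]]. A call has 1 to 10 rows; each row shifts and turns the pose as measured when the row begins, along the tool's axes as they then stand; what a row does not reach is not made up. A row lasts 1/10 s, in which the tool goes at most 50 mm and 8.59 degrees, less where a joint would pass 70% of its speed; a pose out of reach is approached as far as the arm can. A call with a gripper value outside its range is refused whole. "jaw" is the closure, from -1 (fully open) to 1 (shut), so that 0 is half open, set as the call begins (left out, the last holds). The fingers move at their own pace and stop on an object; the grip force is fixed at half the most. Time passes only in rows, so rows that do not move let the fingers close. It gives the time, the measured TCP pose, the force and the opening at its end, in the units of the state.
- get_state(): the state, without advancing time (a new reading comes with each control period).
- read_camera(name): name is "scene" or "side" or "wrist"; returns (picture, depth): 400x640x3 uint8, red, green, blue; 400x640 float32, mm along the optical axis (not along the pixel's ray), 0 where there is no reading.
- camera_info(name): a dict with "fx", "fy", "cx", "cy" (pixels), "rvec" (rotation vector, rad) and "tvec" (3), from world to camera coordinates, as OpenCV has them; the wrist camera has in their place "tool_from_camera" (4x4, takes a point from camera to tool coordinates, whose origin is the TCP and whose axes are the tool frame's). Camera axes: x right, y down, z forward; pixel columns grow to the right and rows downward; lengths in mm; the calibration is good to about 2 mm. A picture is of the moment at which its call begins: read the wrist's pose just before it. camera_info takes no time and is no camera call.
- hand_in(): hands the job in, once; it reports no verdict.
Trained networks look in the newest picture that a camera, given by its name, has taken for a name from the list of things; names that differ only in an ending like _2 or _b are one class to them, and where a whole thing is asked for, a point or a joint stands for the part that bears it (a point fixed in the world has none). Each returns a list of dicts, best first, with "score" (0 to 1); they miss things now and then, are a little off and sometimes report something else, mostly with a low value. They report only what shows in the picture. A call takes as long as a camera call.
- look_for(name, camera): "box" ([left, top, right, bottom] in pixels, round what is visible of it).
- place_of(name, camera): "position" ([column, row] in pixels: a listed point, or the origin of a listed thing).
The state is a dict: "t": time; "joints": joint angles; "dq": joint speeds; "joint_efforts": joint torques, N m; "tcp_pos": TCP position; "eef_rot": TCP orientation; "wrist_force": force on the tool from outside, world axes, zero at the start; "torque": the same for the moment, N m; "grip_width": finger opening in mm.
Only numpy, scipy, OpenCV 4.12 (cv2) and the standard library are available. Lean on these libraries where they do the work, as an engineer would, in place of code of your own. Each camera call takes 0.05 s, during which the arm holds its last target.

## Working session

There is one attempt and no reset: what is moved stays moved. The work goes in short steps, Python scripts to look and compute and a tool call to move; the robot and the scene stay as the last step left them, time stands still between calls to the robot, and variables do not carry over. Pictures are saved under pics/ and viewed, and the job is handed in when it is done.

Besides the shell and the picture viewer there is one more tool, called after "Call:" as a command line: name --argument value ..., lists and objects as JSON in quotes. jog_arm: Moves the arm, as the interface text tells. Its arguments: {"type":"object","properties":{"targets":{"type":"array","items":{"type":"array","items":{"type":"array","items":{"type":"number"}}}},"jaw":{"type":"number"}},"required":["targets"]}

```bash
ls; mkdir -p pics
cat > h.py <<'E'
import numpy as np, cv2
from plant import *
def snap(n,f=None):
    p,d=read_camera(n)
    if f: cv2.imwrite('pics/'+f,p[:,:,::-1])
    return p,d
def w_from(n,u,v,z,st=None):
    c=camera_info(n)
    p=np.array([(u-c['cx'])/c['fx']*z,(v-c['cy'])/c['fy']*z,z])
    if 'rvec' in c:
        R=cv2.Rodrigues(np.array(c['rvec'],float))[0]; return R.T@(p-np.array(c['tvec']).ravel())
    T=np.array(c['tool_from_camera']); q=T[:3,:3]@p+T[:3,3]
    return np.array(st['eef_rot'])@q+np.array(st['tcp_pos'])
def cloud(n,d,st=None):
    c=camera_info(n); v,u=np.mgrid[:400,:640]
    P=np.stack([(u-c['cx'])/c['fx']*d,(v-c['cy'])/c['fy']*d,d],-1)
    if 'rvec' in c:
        R=cv2.Rodrigues(np.array(c['rvec'],float))[0]; return (P-np.array(c['tvec']).ravel())@R
    T=np.array(c['tool_from_camera']); return (P@T[:3,:3].T+T[:3,3])@np.array(st['eef_rot']).T+np.array(st['tcp_pos'])
E
python3 - <<'E'
from h import *
np.set_printoptions(precision=1,suppress=True)
s=get_state(); print(s['t'],s['tcp_pos'],s['eef_rot'],s['grip_width'])
for n in ['scene','side']:
    p,d=snap(n,n+'1.png'); C=cloud(n,d)
    np.save(n+'1.npy',C)
    for o in ['tote','clip_a_tab','lid_grip','board_top','hoop_center','cone_center','small_box_center']:
        for r in place_of(o,n)[:3]:
            u,v=map(int,r['position']); print(n,o,r['score'],(u,v),C[v,u])
E
```

```text
pics
0.0 [285.9 610.8 230.3] [[ 0.4 -0.  -0.9]
 [ 0.9 -0.   0.4]
 [-0.  -1.  -0. ]] 85.29532945123573
scene tote 0.91 (408, 241) [606.1 196.   79.8]
scene clip_a_tab 0.83 (459, 217) [559.1 275.9 154.7]
scene lid_grip 0.98 (420, 191) [524.4 172.4 154.5]
scene lid_grip 0.6 (377, 176) [517.2  60.2 144.7]
scene board_top 0.71 (299, 178) [ 482.8 -205.6   12. ]
scene cone_center 0.57 (217, 210) [ 767.1 -224.4   65.8]
scene small_box_center 0.61 (291, 267) [802.8  33.8  62.7]
side tote 0.77 (286, 186) [531.1  53.6  83.8]
side tote 0.72 (261, 293) [ 479.8 -195.2   12.4]
side lid_grip 0.8 (283, 136) [527.4 149.3 155.7]
side board_top 0.74 (261, 292) [ 479.5 -191.8   11.4]
side hoop_center 0.92 (368, 167) [740.7 226.5   2.3]
side cone_center 0.93 (403, 293) [ 747.3 -254.1   64.7]
side small_box_center 0.7 (396, 209) [772.7 -11.5  59.2]
side small_box_center 0.54 (403, 291) [ 746.3 -255.7   72.2]
```

View pics/scene1.png

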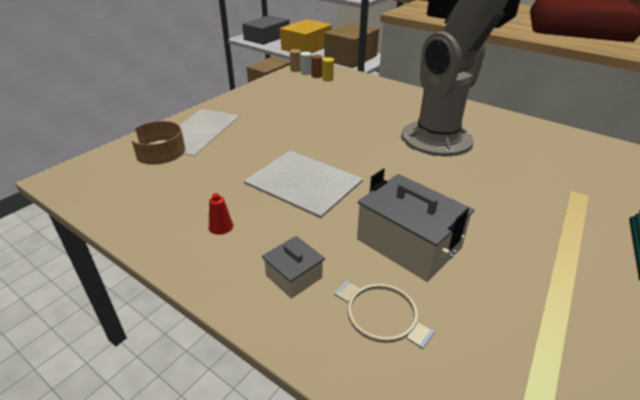

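View pics/side1.png

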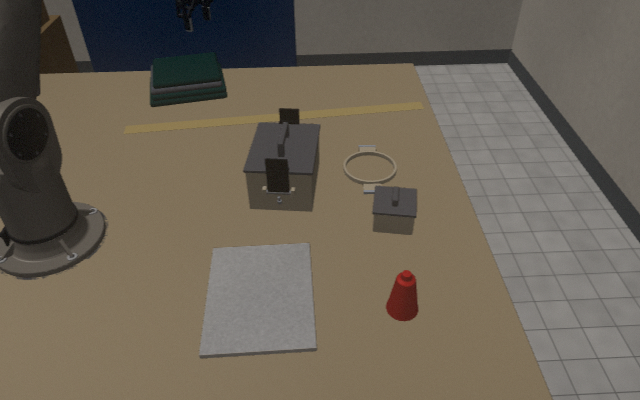

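Run:
```python
from h import *
np.set_printoptions(precision=1,suppress=True)
for n in ['scene','side']:
    C=np.load(n+'1.npy'); P=C.reshape(-1,3)
    I=cv2.imread('pics/'+n+'1.png').reshape(-1,3).astype(int)
    m=(P[:,0]>350)&(P[:,0]<700)&(P[:,1]>-30)&(P[:,1]<320)
    for nm,mm in [('lidtop',m&(P[:,2]>112)&(P[:,2]<122)),('bar',m&(P[:,2]>150)&(P[:,2]<158)),('black',m&(P[:,2]>125)&(P[:,2]<175)&(I.max(1)<50)),('board',(P[:,2]>9)&(P[:,2]<15)&(P[:,0]<650)&(P[:,0]>330)&(P[:,1]<-20))]:
        Q=P[mm]; 
        if len(Q)<10: print(nm,len(Q)); continue
        print(n,nm,len(Q),Q.mean(0),cv2.minAreaRect(Q[:,:2].astype(np.float32)),Q[:,2].min(),Q[:,2].max())
```

```text
scene lidtop 3597 [541.4 173.7 116.9] ((528.16455078125, 169.0367431640625), (221.16134643554688, 162.36756896972656), 82.6230697631836) 112.00972250740672 121.99485778640978
scene bar 280 [529.8 172.1 153.3] ((528.5370483398438, 167.32501220703125), (224.7324981689453, 51.49306106567383), 83.01026916503906) 150.08455482022794 156.36187924957264
scene black 396 [533.5 173.7 139.9] ((531.2978515625, 168.39137268066406), (223.1011505126953, 49.372108459472656), 83.67364501953125) 125.00150984367767 155.4406115006743
scene board 3789 [ 487.  -223.4   11.2] ((497.6449279785156, -1013.167724609375), (1914.35205078125, 286.8273010253906), 89.0667724609375) 9.002136174858085 14.961370474378672
side lidtop 2863 [528.2 159.2 117.9] ((526.6694946289062, 166.2474822998047), (226.47752380371094, 158.92433166503906), 82.91425323486328) 112.05290301036288 121.98787108960136
side bar 263 [526.3 159.7 153.9] ((525.9652099609375, 168.07093811035156), (232.39512634277344, 48.965633392333984), 83.29737854003906) 150.0037857059232 157.7795621164751
side black 549 [524.9 149.6 140.7] ((525.51611328125, 166.89442443847656), (229.7329864501953, 50.52513122558594), 83.60077667236328) 125.07023659145962 157.05945755589198
side board 10900 [ 477.4 -207.9   11.7] ((477.39794921875, -193.8142852783203), (210.07025146484375, 274.14642333984375), 1.1672303676605225) 9.000368647951346 14.994939166810854
```

The scene view shows the tote at (415,220), board at (303,180), hoop at (383,312), small box at (293,265) and cone at (218,213). The side view agrees. The tote centre is about (527,167), with its long axis at 83° from world x. I'll close the jaws and turn the tool so its x lies along the tote's short axis.

Call:
jog_arm --targets '[[[0, 0, 0, 0, 8.2, 0], [0, 0, 0, 0, 8.2, 0], [0, 0, 0, 0, 8.2, 0], [0, 0, 0, 0, 8.2, 0], [0, 0, 0, 0, 8.2, 0], [0, 0, 0, 0, 8.2, 0], [0, 0, 0, 0, 8.2, 0], [0, 0, 0, 0, 8.2, 0], [0, 0, 0, 0, 8.2, 0]]]' --jaw 1

```text
t: 1.7
tcp_pos: [286.1, 611.4, 231.7]
eef_rot: [[0.979, -0.001, 0.204], [-0.204, 0.001, 0.979], [-0.001, -1.0, 0.001]]
wrist_force: [-0.4, -0.1, 0.3]
grip_width: -0.0
```

```bash
cat >> h.py <<'E'
np.set_printoptions(precision=2,suppress=True)
YAW=-6.9; TC=np.array([527.3,167.5]); 
def tote(p):
    a=np.radians(YAW); return np.array([*(TC+np.array([[np.cos(a),-np.sin(a)],[np.sin(a),np.cos(a)]])@p[:2]),p[2]])
def togo(target,yaw=None):
    "tool pointing down, tool x at yaw; prints shift in tool axes cm and rotvec deg"
    from scipy.spatial.transform import Rotation as Ro
    s=get_state(); R=np.array(s['eef_rot']); 
    out=R.T@(np.array(target)-s['tcp_pos'])/10
    yaw=YAW if yaw is None else yaw
    a=np.radians(yaw); x=np.array([np.cos(a),np.sin(a),0]); y=np.array([0,0,-1.]); G=np.stack([x,y,np.cross(x,y)],1)
    rv=Ro.from_matrix(R.T@G).as_rotvec(degrees=True)
    print('t',s['t'],'tcp',np.array(s['tcp_pos']),'shift cm',out,'rot',rv,'w',s['grip_width'],'F',np.array(s['wrist_force']))
E
python3 -c "
from h import *
print(get_state()['joints'])
togo(tote([0,80,225]))"
```

```text
[-82.77  28.02  18.05  90.03  -9.43  63.41 -74.24]
t 1.7 tcp [286.11 611.42 231.66] shift cm [ 31.99   0.61 -30.57] rot [-0.05 -4.87 -0.05] w -0.023875967063291148 F [-0.4  -0.14  0.34]
```

Call:
jog_arm --targets '[[[3.2, 0, -3.05, 0, -4.9, 0], [3.2, 0, -3.05, 0, 0, 0], [3.2, 0, -3.05, 0, 0, 0], [3.2, 0, -3.05, 0, 0, 0], [3.2, 0, -3.05, 0, 0, 0], [3.2, 0, -3.05, 0, 0, 0], [3.2, 0, -3.05, 0, 0, 0], [3.2, 0, -3.05, 0, 0, 0], [2.5, 0, -2.5, 0, 0, 0], [2, 0, -2, 0, 0, 0]]]'

```text
t: 2.7
tcp_pos: [551.2, 282.1, 230.4]
eef_rot: [[0.994, -0.001, 0.11], [-0.11, 0.006, 0.994], [-0.001, -1.0, 0.006]]
wrist_force: [0.5, 0.7, -1.0]
grip_width: 0.1
```

```bash
python3 -c "
from h import *
togo(tote([0,80,160]))
s=get_state();p,d=snap('wrist','w1.png');C=cloud('wrist',d,s);np.save('w1.npy',C)
I=p.reshape(-1,3).astype(int);P=C.reshape(-1,3);e=np.array([TC[0],TC[1],0]);a=np.radians(YAW);R=np.array([[np.cos(a),-np.sin(a),0],[np.sin(a),np.cos(a),0],[0,0,1]]);L=(P-e)@R
for nm,m in [('tab',(L[:,2]>140)&(L[:,2]<165)&(L[:,1]>90)&(L[:,1]<120)),('bar',(L[:,2]>145)&(L[:,2]<165)&(abs(L[:,1])<60)&(abs(L[:,0])<30))]:
  print(nm,m.sum(),L[m].min(0) if m.any() else '',L[m].max(0) if m.any() else '')
print(place_of('clip_a_tab','wrist'),place_of('lid_grip','wrist'))
"
```

```text
t 2.7 tcp [551.24 282.06 230.44] shift cm [-1.03  7.02 -3.69] rot [-0.35  0.61 -0.08] w 0.07241945229328764 F [ 0.54  0.67 -1.03]
tab 642 [-23.55 107.33 140.  ] [ 25.82 113.16 157.35]
bar 29 [  6.33 -34.41 145.63] [  7.31  -2.08 156.46]
[{'position': [306.8, 221.5], 'score': 0.73}] [{'position': [304.5, 324.4], 'score': 0.63}]
```

View pics/w1.png

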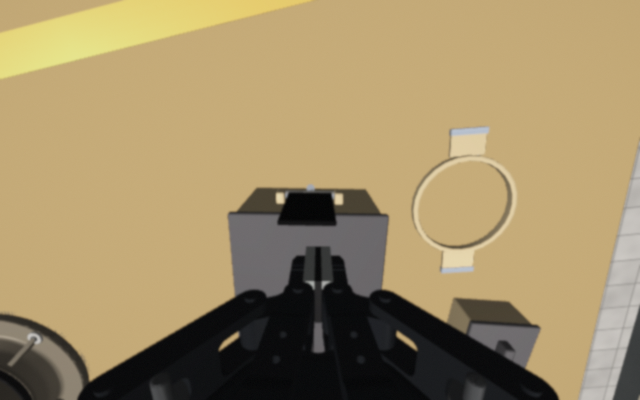

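The wrist view shows the clip tab upright at (307,208), with the closed fingers over the lid just inside it. Its cloud agrees with my tote pose to about 1 mm. Next I'll go inside the tab, down, and push outwards.

Call:
jog_arm --targets '[[[-1.0, 0, -3.8, 0, 0.6, 0], [0, 3, 0, -0.3, 0, 0], [0, 3, 0, 0, 0, 0], [0, 1, 0, 0, 0, 0], [0, 0, 0, 0, 0, 0]]]'

```text
t: 3.35
tcp_pos: [534.5, 252.0, 159.9]
eef_rot: [[0.993, 0.0, 0.115], [-0.115, 0.006, 0.993], [-0.0, -1.0, 0.006]]
wrist_force: [-0.3, 0.4, -0.2]
grip_width: -0.1
```

```bash
python3 -c "
from h import *
togo(tote([0,78,132]))"
```

```text
t 3.35 tcp [534.54 251.96 159.93] shift cm [ 0.29  2.79 -0.69] rot [-0.35  0.32 -0.03] w -0.14615620376328375 F [-0.3   0.43 -0.21]
```

Call:
jog_arm --targets '[[[0.3, 1.4, -0.7, -0.3, 0.3, 0], [0, 1.4, 0, 0, 0, 0], [0, 0, 1, 0, 0, 0], [0, 0, 1, 0, 0, 0], [0, 0, 1, 0, 0, 0], [0, 0, 1, 0, 0, 0]]]'

```text
t: 3.95
tcp_pos: [543.1, 286.7, 132.2]
eef_rot: [[0.993, 0.001, 0.12], [-0.12, 0.0, 0.993], [0.001, -1.0, 0.0]]
wrist_force: [-0.2, -2.7, -0.7]
grip_width: -0.1
```

```bash
python3 -c "
from h import *
togo(tote([0,150,134]))"
```

```text
t 3.95 tcp [543.1  286.66 132.16] shift cm [-0.14 -0.18  2.98] rot [-0.01 -0.01  0.08] w -0.05720965621402535 F [-0.24 -2.69 -0.68]
```

Call:
jog_arm --targets '[[[0, 0, 1, 0, 0, 0], [0, 0, 1, 0, 0, 0], [0, 0, 0.8, 0, 0, 0], [0, 0, 0, 0, 0, 0], [0, -4, -0.5, 0, 0, 0], [0, -4, -1, 0, 0, 0]]]'

```text
t: 4.55
tcp_pos: [541.2, 308.3, 209.4]
eef_rot: [[0.994, -0.005, 0.112], [-0.112, -0.001, 0.994], [-0.005, -1.0, -0.002]]
wrist_force: [0.2, -0.3, 1.0]
grip_width: -0.0
```

```bash
python3 -c "
from h import *
snap('scene','scene2.png')
snap('wrist','w2.png')
togo(tote([0,-76,210]))"
```

```text
t 4.65 tcp [544.85 307.4  214.33] shift cm [ -0.17   0.33 -21.7 ] rot [-0.26  0.29  0.16] w -0.20966159735617004 F [ 1.14 -0.54  0.15]
```

View pics/w2.png

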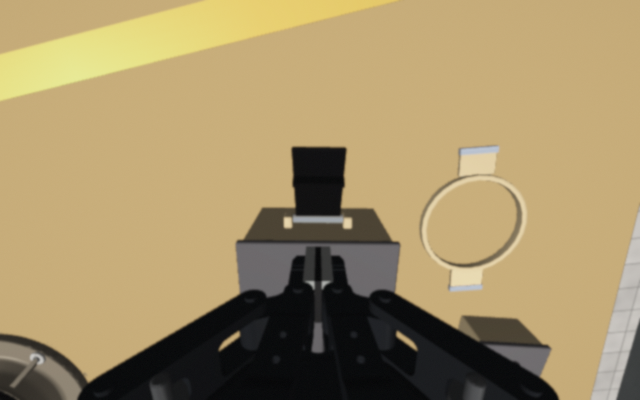

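The +y clip now lies open: in the wrist view its plate lies outwards, spanning (320,148)–(320,215). Now for the -y clip.

Call:
jog_arm --targets '[[[0, 0, -4.3, 0, 0.3, 0], [0, 0, -4.3, 0, 0, 0], [0, 0, -4.3, 0, 0, 0], [0, 0, -4.3, 0, 0, 0], [0, 0, -3.8, 0, 0, 0], [0, 0, 0, 0, 0, 0]]]'

```text
t: 5.25
tcp_pos: [519.4, 93.8, 213.2]
eef_rot: [[0.993, 0.008, 0.118], [-0.118, 0.009, 0.993], [0.007, -1.0, 0.01]]
wrist_force: [0.5, -0.4, -0.3]
grip_width: 0.0
```

```bash
python3 -c "
from h import *
togo(tote([0,-76,210]))"
```

```text
t 5.25 tcp [519.43  93.78 213.25] shift cm [-0.11  0.32 -0.19] rot [-0.58  0.12  0.39] w 0.0016369540515643504 F [ 0.54 -0.36 -0.33]
```

Call:
jog_arm --targets '[[[-0.1, 0.3, -0.2, -0.6, 0.1, 0.4], [0, 3, 0, 0, 0, 0], [0, 3, 0, 0, 0, 0], [0, 1.2, 0, 0, 0, 0], [0, 0, 0, 0, 0, 0]]]'

```text
t: 5.75
tcp_pos: [519.5, 95.4, 136.1]
eef_rot: [[0.993, 0.001, 0.118], [-0.118, 0.001, 0.993], [0.001, -1.0, 0.001]]
wrist_force: [0.2, 0.5, -0.7]
grip_width: 0.1
```

```bash
python3 -c "
from h import *
togo(tote([0,-76,132]))"
```

```text
t 5.75 tcp [519.51  95.41 136.06] shift cm [-0.09  0.41 -0.35] rot [-0.06  0.14  0.07] w 0.05504088725890368 F [ 0.17  0.48 -0.67]
```

Call:
jog_arm --targets '[[[0, 0.4, -0.5, 0, 0, 0], [0, 0, -1, 0, 0, 0], [0, 0, -1, 0, 0, 0], [0, 0, -1, 0, 0, 0], [0, 0, -1, 0, 0, 0], [0, 0, -1, 0, 0, 0], [0, 0, -1, 0, 0, 0], [0, 0, -0.8, 0, 0, 0]]]'

```text
t: 6.55
tcp_pos: [512.9, 19.3, 135.4]
eef_rot: [[0.993, 0.007, 0.115], [-0.115, 0.004, 0.993], [0.007, -1.0, 0.005]]
wrist_force: [0.1, 0.7, -0.5]
grip_width: -0.0
```

```bash
python3 -c "
from h import *
togo(tote([0,-147,132]))"
```

```text
t 6.55 tcp [512.93  19.31 135.37] shift cm [-0.35  0.34  0.18] rot [-0.27  0.29  0.38] w -0.013452375370160108 F [ 0.06  0.67 -0.47]
```

Force has dropped off, so it has probably snapped open. I'll rise and go above the handle with the jaws opening.

Call:
jog_arm --targets '[[[0, -4, 0, 0, 0, 0], [0, -4, 1, -0.3, 0.3, 0.4], [0, -1, 4, 0, 0, 0], [0, 0, 4, 0, 0, 0], [0, 0, 4, 0, 0, 0], [0, 0, 1.5, 0, 0, 0], [0, 0, 0, 0, 0, 0]]]' --jaw -1

```text
t: 7.25
tcp_pos: [531.7, 156.5, 229.0]
eef_rot: [[0.991, -0.001, 0.135], [-0.135, -0.004, 0.991], [-0.0, -1.0, -0.004]]
wrist_force: [-0.5, -1.3, -1.2]
grip_width: 85.3
```

```bash
python3 -c "
from h import *
togo(tote([0,0,129]))
s=get_state();p,d=snap('wrist','w3.png');C=cloud('wrist',d,s);P=C.reshape(-1,3)
a=np.radians(YAW);R=np.array([[np.cos(a),-np.sin(a),0],[np.sin(a),np.cos(a),0],[0,0,1]]);L=(P-[TC[0],TC[1],0])@R
m=(L[:,2]>148)&(L[:,2]<162)&(abs(L[:,1])<60)&(abs(L[:,0])<30);print(m.sum(),L[m].min(0),L[m].max(0),L[m].mean(0),cv2.minAreaRect(L[m][:,:2].astype(np.float32)))
snap('side','side3.png')
"
```

```text
t 7.25 tcp [531.71 156.46 228.96] shift cm [-0.59  9.99  1.07] rot [ 0.21 -0.85 -0.  ] w 85.29869630988595 F [-0.5  -1.33 -1.21]
1896 [ -6.75 -46.08 148.41] [  7.4   48.52 157.42] [  0.54   4.55 154.96] ((0.4501810073852539, 1.2408866882324219), (94.58073425292969, 13.992377281188965), 89.65662384033203)
```

View pics/w3.png

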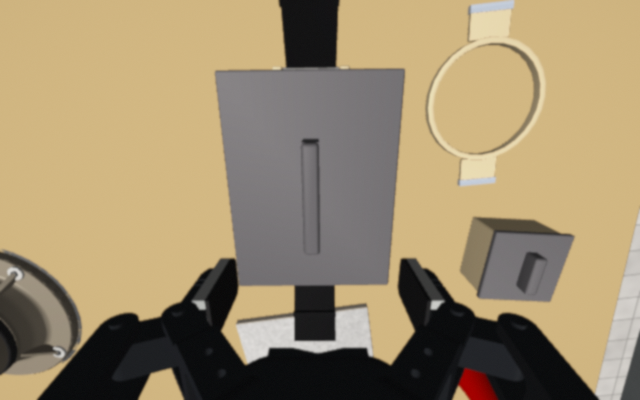

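View pics/side3.png

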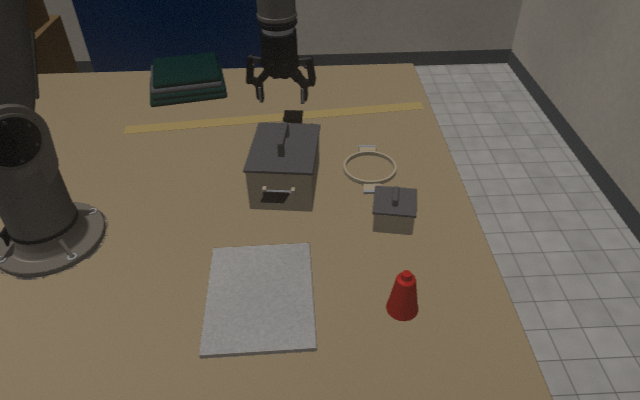

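```bash
python3 -c "
from h import *
c=camera_info('side');K=np.array([[c['fx'],0,c['cx']],[0,c['fy'],c['cy']],[0,0,1.]])
for P in ([0,-108,62],[0,-191,104],[0,108,62],[0,191,104]):
  print(cv2.projectPoints(tote(P)[None],np.array(c['rvec'],float),np.array(c['tvec'],float),K,None)[0].ravel())
print(tote([0,-191,104]))
p,d=snap('scene','scene4.png')
cv2.imwrite('pics/side3c.png',cv2.resize(cv2.imread('pics/side3.png')[90:250,200:360],None,fx=3.5,fy=3.5,interpolation=cv2.INTER_CUBIC))
cv2.imwrite('pics/scene4c.png',cv2.resize(cv2.imread('pics/scene4.png')[110:290,330:500],None,fx=3.3,fy=3.3,interpolation=cv2.INTER_CUBIC))
"
```

```text
[279.2  191.93]
[272.56 200.94]
[290.57 140.29]
[293.54 110.12]
[504.35 -22.12 104.  ]
```

View pics/side3c.png

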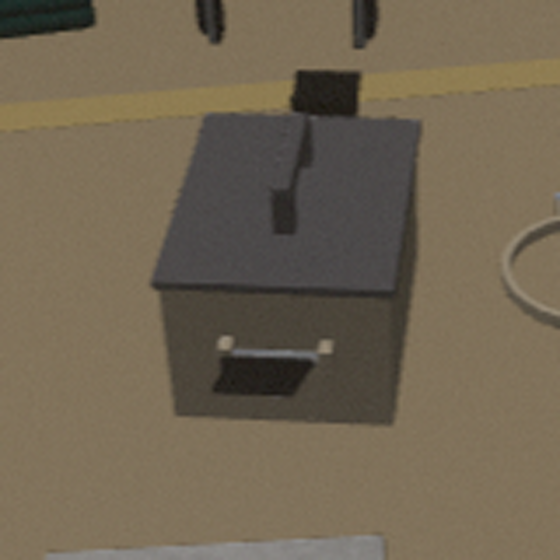

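View pics/scene4c.png

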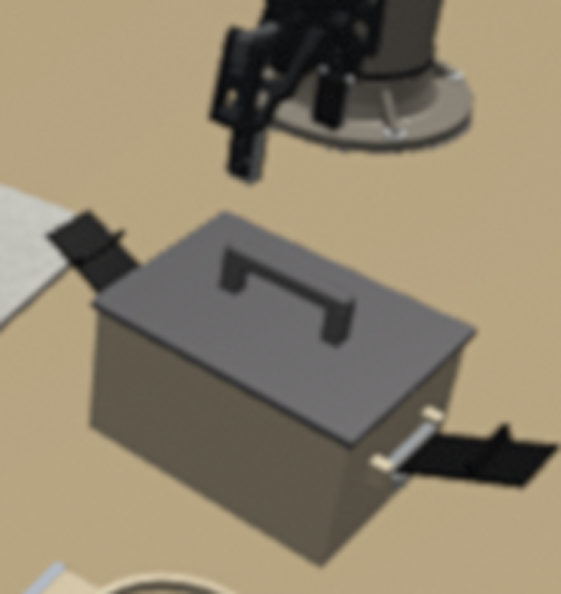

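Both clips stand leaning fully outwards: in the scene crop the plates are at (95,250) and (480,460). Next I'll go down over the handle and grip it.

Call:
jog_arm --targets '[[[-0.5, 0, 1.1, 0.2, -0.8, 0], [0, 3, 0, 0, 0, 0], [0, 3, 0, 0, 0, 0], [0, 2, 0, 0, 0, 0], [0, 0, 0, 0, 0, 0]]]'

```text
t: 7.9
tcp_pos: [528.1, 159.6, 147.8]
eef_rot: [[0.991, 0.001, 0.133], [-0.133, -0.0, 0.991], [0.001, -1.0, 0.0]]
wrist_force: [0.5, 0.0, -0.3]
grip_width: 85.4
```

```bash
python3 -c "
from h import *
togo(tote([0.4,0.5,129]))"
```

```text
t 7.9 tcp [528.1  159.56 147.77] shift cm [-0.15  1.88  0.83] rot [-0.01 -0.74  0.08] w 85.41267024570038 F [ 0.48  0.03 -0.32]
```

Call:
jog_arm --targets '[[[-0.1, 1.0, 1.0, 0, -0.9, 0], [0, 0.9, 0, 0, 0, 0], [0, 0, 0, 0, 0, 0]]]'

```text
t: 8.2
tcp_pos: [529.4, 170.1, 129.4]
eef_rot: [[0.993, 0.003, 0.117], [-0.117, 0.001, 0.993], [0.003, -1.0, 0.002]]
wrist_force: [0.6, -0.7, -0.3]
grip_width: 85.1
```

```bash
python3 -c "
from h import *
togo(tote([0.4,0.5,129]))"
```

```text
t 8.2 tcp [529.4  170.08 129.38] shift cm [-0.14  0.04 -0.23] rot [-0.09  0.18  0.18] w 85.07271597537634 F [ 0.61 -0.66 -0.3 ]
```

Call:
jog_arm --targets '[[[-0.1, 0, -0.2, 0, 0, 0], [0, 0, 0, 0, 0, 0], [0, 0, 0, 0, 0, 0], [0, 0, 0, 0, 0, 0], [0, 0, 0, 0, 0, 0], [0, 0, 0, 0, 0, 0], [0, 0, 0, 0, 0, 0], [0, 0, 0, 0, 0, 0]]]' --jaw 1

```text
t: 9.0
tcp_pos: [529.4, 168.4, 131.6]
eef_rot: [[0.993, 0.007, 0.117], [-0.117, 0.003, 0.993], [0.006, -1.0, 0.004]]
wrist_force: [0.5, 0.2, -0.3]
grip_width: 12.9
```

```bash
python3 -c "
from h import *
togo(tote([0.4,0.5,129]))"
```

```text
t 9.0 tcp [529.43 168.38 131.57] shift cm [-0.16  0.26 -0.06] rot [-0.21  0.16  0.36] w 12.869959638689359 F [ 0.45  0.17 -0.25]
```

Gripped at about 13 mm. Now a straight lift.

Call:
jog_arm --targets '[[[0, -1, 0, 0, 0, 0], [0, -1, 0, 0, 0, 0], [0, -2, 0, 0, 0, 0], [0, -2, 0, 0, 0, 0], [0, -2, 0, 0, 0, 0], [0, -2, 0, 0, 0, 0], [0, -2, 0, 0, 0, 0], [0, 0, 0, 0, 0, 0]]]'

```text
t: 9.8
tcp_pos: [527.3, 166.9, 259.9]
eef_rot: [[0.993, 0.005, 0.118], [-0.118, 0.002, 0.993], [0.005, -1.0, 0.003]]
wrist_force: [0.2, 1.1, -2.1]
grip_width: 12.5
```

```bash
python3 -c "
from h import *
togo([477.5,-194,240],1.2)
p,d=snap('side','side5.png');C=cloud('side',d)
m=(C[...,2]>8)&(C[...,2]<16)&(C[...,1]<-40)&(C[...,0]<620)&(C[...,0]>340)
print(cv2.minAreaRect(C[m][:,:2].astype(np.float32)),m.sum(),C[m].mean(0),place_of('board_top','side'),np.median(C[m][:,2]))
p,d=snap('scene');C=cloud('scene',d)
m=(C[...,2]>8)&(C[...,2]<16)&(C[...,1]<-40)&(C[...,0]<620)&(C[...,0]>340)&(C[...,1]>-360)
print(cv2.minAreaRect(C[m][:,:2].astype(np.float32)))
"
```

```text
t 9.8 tcp [527.31 166.86 259.85] shift cm [ -0.68   1.89 -36.43] rot [-0.13 -8.    0.28] w 12.493822072141613 F [ 0.21  1.07 -2.11]
((477.424560546875, -193.28094482421875), (210.2078857421875, 274.5557556152344), 1.2541230916976929) 11391 [ 477.5  -208.32   11.64] [{'position': [259.4, 294.4], 'score': 0.59}] 11.630709654813561
((477.9286193847656, -193.20677185058594), (214.36045837402344, 272.20452880859375), 0.8872224688529968)
```

View pics/side5.png

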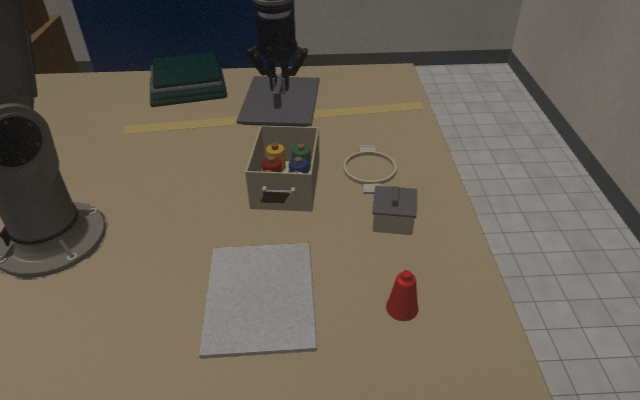

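The lid is off and level at (280,100), and the open tote shows its cones. I'll carry it to the board centre, (477.5,-193.5), top at z 12.

Call:
jog_arm --targets '[[[0, 0, -2, 0, 0, 0], [0, 0, -4, 0, -2, 0], [0, 0, -4, 0, -2, 0], [0, 0, -4, 0, -2, 0], [0, 0, -4, 0, -2, 0], [0, 0, -4, 0, 0, 0], [0, 0, -4, 0, 0, 0], [0, 0, -4, 0, 0, 0], [0, 0, -2, 0, 0, 0], [0, 0, 0, 0, 0, 0]]]'

```text
t: 10.95
tcp_pos: [504.1, -171.9, 245.2]
eef_rot: [[0.999, -0.022, -0.026], [0.026, -0.007, 1.0], [-0.022, -1.0, -0.007]]
wrist_force: [-0.2, -1.0, -2.9]
grip_width: 12.5
```

```bash
python3 -c "
from h import *
togo([477.5,-193.5,43],1.2)"
```

```text
t 10.95 tcp [ 504.06 -171.95  245.16] shift cm [-2.26 20.29 -1.95] rot [ 0.39  0.28 -1.28] w 12.492577929695786 F [-0.18 -0.96 -2.88]
```

Call:
jog_arm --targets '[[[-2.2, 0, -2, 0.4, 0, -1.3], [0, 3, 0, 0, 0, 0], [0, 3, 0, 0, 0, 0], [0, 3, 0, 0, 0, 0], [0, 3, 0, 0, 0, 0], [0, 2, 0, 0, 0, 0], [0, 1.5, 0, 0, 0, 0], [0, 1, 0, 0, 0, 0], [0, 0, 0, 0, 0, 0]]]'

```text
t: 11.85
tcp_pos: [473.6, -189.8, 69.1]
eef_rot: [[1.0, -0.011, -0.026], [0.026, 0.004, 1.0], [-0.011, -1.0, 0.005]]
wrist_force: [0.4, 0.0, -1.9]
grip_width: 12.8
```

```bash
python3 -c "
from h import *
togo([477.5,-193.5,42],1.2)"
```

```text
t 11.85 tcp [ 473.59 -189.77   69.13] shift cm [ 0.41  2.71 -0.4 ] rot [-0.26  0.3  -0.62] w 12.778177004266006 F [ 0.39  0.05 -1.86]
```

Call:
jog_arm --targets '[[[0.4, 0.5, -0.4, -0.3, 0, -0.6], [0, 0.8, 0, 0, 0, 0], [0, 0.5, 0, 0, 0, 0], [0, 0, 0, 0, 0, 0]]]'

```text
t: 12.25
tcp_pos: [479.3, -194.0, 51.2]
eef_rot: [[1.0, 0.004, -0.027], [0.027, -0.001, 1.0], [0.004, -1.0, -0.002]]
wrist_force: [0.5, 0.6, -2.1]
grip_width: 13.2
```

```bash
python3 -c "
from h import *
togo([477.5,-193.5,42],1.2)
snap('side','side6.png')"
```

```text
t 12.25 tcp [ 479.29 -193.99   51.23] shift cm [-0.18  0.92  0.06] rot [0.09 0.33 0.2 ] w 13.223819143320839 F [ 0.54  0.65 -2.1 ]
```

View pics/side6.png

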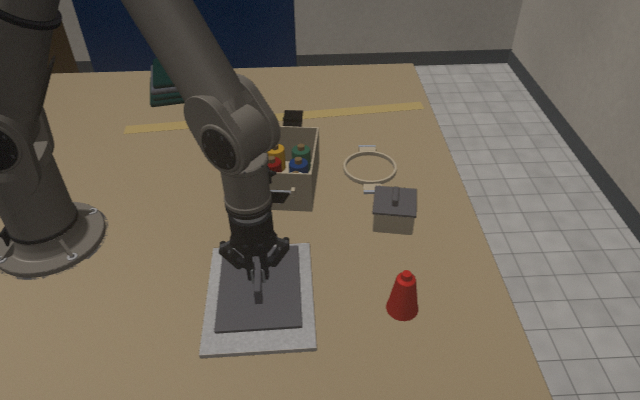

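The lid at (260,288) is level and centred over the board. I'll lower it gently to contact.

Call:
jog_arm --targets '[[[0, 0.4, 0, 0, 0, 0.2], [0, 0.3, 0, 0, 0, 0], [0, 0, 0, 0, 0, 0]]]'

```text
t: 12.6
tcp_pos: [480.1, -194.2, 44.7]
eef_rot: [[1.0, 0.002, -0.027], [0.027, -0.002, 1.0], [0.002, -1.0, -0.002]]
wrist_force: [0.5, -0.5, -2.3]
grip_width: 12.6
```

Call:
jog_arm --targets '[[[0, 0.2, 0, 0, 0, 0], [0, 0, 0, 0, 0, 0]]]'

```text
t: 12.8
tcp_pos: [480.2, -194.2, 42.5]
eef_rot: [[1.0, 0.002, -0.027], [0.027, -0.002, 1.0], [0.002, -1.0, -0.002]]
wrist_force: [-0.1, -0.1, -2.1]
grip_width: 12.6
```

Call:
jog_arm --targets '[[[0, 0.15, 0, 0, 0, 0], [0, 0, 0, 0, 0, 0]]]'

```text
t: 13.0
tcp_pos: [480.5, -194.4, 41.7]
eef_rot: [[1.0, 0.003, -0.027], [0.027, -0.002, 1.0], [0.002, -1.0, -0.002]]
wrist_force: [-1.2, 0.6, -1.4]
grip_width: 12.8
```

Call:
jog_arm --targets '[[[0, 0.15, 0, 0, 0, 0], [0, 0, 0, 0, 0, 0]]]'

```text
t: 13.2
tcp_pos: [480.8, -194.5, 41.9]
eef_rot: [[1.0, 0.003, -0.026], [0.026, -0.0, 1.0], [0.003, -1.0, -0.0]]
wrist_force: [-0.7, 0.7, -2.6]
grip_width: 12.6
```

Call:
jog_arm --targets '[[[0, 0.2, 0, 0, 0, 0], [0, 0.1, 0, 0, 0, 0], [0, 0, 0, 0, 0, 0]]]'

```text
t: 13.5
tcp_pos: [481.1, -194.7, 41.8]
eef_rot: [[1.0, 0.005, -0.025], [0.025, 0.002, 1.0], [0.005, -1.0, 0.002]]
wrist_force: [-0.5, 0.6, -2.1]
grip_width: 13.3
```

The height has stopped falling at 41.8, and my predicted contact height was 41.6, so the lid is resting on the board. I'll release and withdraw.

Call:
jog_arm --targets '[[[0, 0, 0, 0, 0, 0], [0, 0, 0, 0, 0, 0], [0, 0, 0, 0, 0, 0], [0, 0, 0, 0, 0, 0], [0, 0, 0, 0, 0, 0], [0, 0, 0, 0, 0, 0], [0, 0, 0, 0, 0, 0], [0, 0, 0, 0, 0, 0]]]' --jaw -1

```text
t: 14.3
tcp_pos: [481.9, -195.0, 41.3]
eef_rot: [[1.0, 0.006, -0.026], [0.026, 0.001, 1.0], [0.006, -1.0, 0.001]]
wrist_force: [-0.0, -0.2, -0.4]
grip_width: 85.3
```

Call:
jog_arm --targets '[[[0, -2, 0, 0, 0, 0], [0, -3, 0, 0, 0, 0], [0, -4, 0, 0, 0, 0], [0, -4, 0, 0, 0, 0], [0, -4, 0, 0, 0, 0], [0, -4, 0, 0, 0, 0], [0, 0, 0, 0, 0, 0], [0, 0, 0, 0, 0, 0]]]'

```text
t: 15.1
tcp_pos: [479.5, -195.2, 258.5]
eef_rot: [[1.0, 0.003, -0.025], [0.025, 0.002, 1.0], [0.003, -1.0, 0.002]]
wrist_force: [0.2, 0.2, -0.3]
grip_width: 85.7
```

```bash
python3 -c "
from h import *
p,d=snap('side','side7.png');C=cloud('side',d)
x=(C[...,0]>340)&(C[...,0]<620)&(C[...,1]<-40)&(C[...,1]>-360)
for lo,hi in [(8,16),(22,34),(52,66)]:
  m=x&(C[...,2]>lo)&(C[...,2]<hi);Q=C[m]
  print(m.sum(),cv2.minAreaRect(Q[:,:2].astype(np.float32)),np.median(Q[:,2]))
  if lo==22: print('plane',np.linalg.lstsq(np.c_[Q[:,:2],np.ones(len(Q))],Q[:,2],rcond=None)[0])
p,d=snap('scene','scene7.png');C=cloud('scene',d)
x=(C[...,0]>340)&(C[...,0]<620)&(C[...,1]<-40)&(C[...,1]>-360)
m=x&(C[...,2]>22)&(C[...,2]<34);print(cv2.minAreaRect(C[m][:,:2].astype(np.float32)))
togo([480,-194,200],1.2)
"
```

```text
4633 ((477.2914123535156, -193.86697387695312), (210.4209747314453, 274.4155578613281), 1.295652151107788) 11.558721284966925
6375 ((480.8394470214844, -195.17816162109375), (158.2005157470703, 212.13804626464844), 1.2070202827453613) 27.563421005582036
plane [ 0.    0.   27.55]
281 ((481.0910339355469, -196.19100952148438), (13.844239234924316, 96.9602279663086), 2.2849462032318115) 63.810328479636716
((481.9187927246094, -195.93255615234375), (161.62977600097656, 214.04380798339844), 1.3050200939178467)
t 15.2 tcp [ 479.23 -195.4   257.7 ] shift cm [0.07 5.77 0.13] rot [-0.11  0.19  0.08] w 85.79353675643983 F [-0.04  0.55 -0.93]
```

View pics/side7.png

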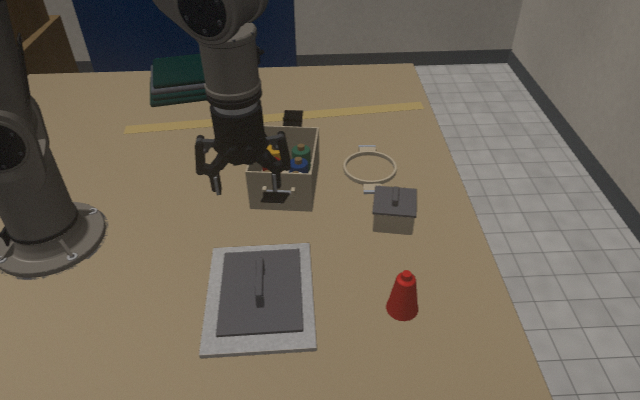

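View pics/scene7.png

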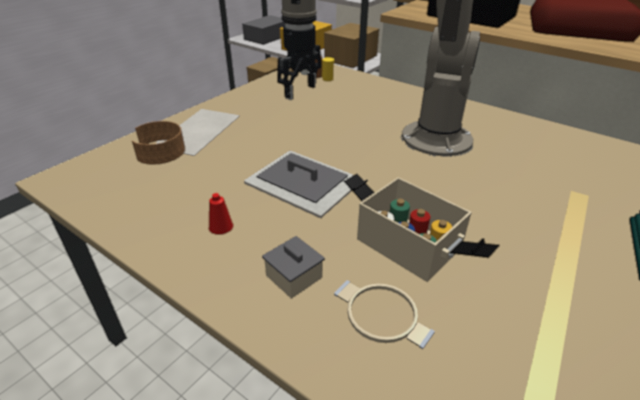

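The lid lies flat on the board, at (260,290) in the side view and (302,172) in the scene view. Both clips are open at (358,187) and (470,248), and the bystanders have not moved. The robot is clear, so I'm handing in.

```bash
python3 -c "
from plant import *
print(hand_in())"
```

```text
the job is handed in; nothing more can be done
None
```

I flipped both clips open by pushing each tab outwards with the closed fingers. Then I lifted the lid by its handle and lowered it onto the white board until it made contact. After that I released it, backed the arm off about 200 mm, and handed in at about 15 s of the 51 s allowed.

- **Lid:** it lies flat, handle up, about 4–5 mm from the board's centre. The fitted top plane shows no tilt, and the top face is 16 mm above the board, as it should be when fully seated.
- **Clips:** both look fully open in the last pictures. I judged this by eye and did not measure the angles.
- **Hoop, cone and small box:** all three look unmoved, again by eye.
- **Doubtful reading:** the wrist force stayed within about 1 N of noise at set-down, so contact was judged from the height stopping at 41.8 mm, against a predicted 41.6 mm.

No other check failed or disagreed. The hand-in reports no verdict.

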